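# Change over the filter cassette of a bench photometer

## Robot

A 7-joint arm with a two-finger parallel gripper is mounted at the origin on a cart in front of the work surface, level with it; the furniture and walls round the work are solid. World frame = base frame: x ahead of the robot, y to its left, z up, the work surface at z = 0. Lengths are in m, angles in rad, forces in N, time in s.
With the tool pointing down it reaches from about 0.35 to 0.775 m from the base axis. Payload 3.1 kg.
Tool frame: the origin (TCP) lies at the very end of the fingers, on their centre line; the grasp point (between the pads) lies 19 mm behind it (pinch_z is the distance from the TCP to the grasp point, in m); z points along the fingers, y is the line along which they close (so a half turn about z gives the same grasp; the last joint's range is limited). The gripper opens to 85 mm and grips with 20 to 120 N. Pads are 22 mm wide; open, the fingers measure 114 mm over their backs; the gripper's body (76 mm by 85 mm) begins 54 mm behind the grasp point. The pads swing forward as they close: fully open they stand 13 mm farther back than shut.
Start: joints at [-0.042, 0.311, 0.014, 1.512, -0.004, 1.319, -0.027], TCP at [0.55, 0, 0.231] pointing down, gripper open.
Joint ranges: [-2.7, 2.7], [-0.3, 1.91], [-1.27, 1.3], [0.12, 2.57], [-1.44, 4.58], [0.2, 2.03], [-3.05, 3.05]. Speed limits (rad/s): [2.79, 2.79, 3.14, 3.14, 3.14, 3.14, 3.14].

## Interface

Orientations are given as a unit quaternion [w, x, y, z].
In Python, from plant import observe, snapshot, calibration, job_done, recognise, masks_of, pinch_z gives the robot as it stands. The module is installed in compiled form; this text tells all that it offers.
- The arm moves only by the shell command python3 -m jog 'ROWS' [FORCE]. ROWS is JSON, a list that holds one entry, the list of rows, each a list of 5 numbers: the shift along the tool's x, y, z in mm, then the turn about the tool's z in degrees, then the opening, from 0 (shut) to 1 (fully open). In form: [[[tx, ty, tz, twist, jaw], ...]]. A call has 1 to 12 rows; each row shifts and turns the commanded pose from where the row before left it, along the tool's axes as they then stand; what a row does not reach is not made up. A row lasts 1/8 s, in which the tool goes at most 62.5 mm and 10.7 degrees, less where a joint would pass 70% of its speed; a pose out of reach is approached as far as the arm can. A call is refused whole if a number of a shift passes 62.5 or a number of a turn 10.7, either way. A call with a gripper value outside its range is refused whole. The fingers move at their own pace and stop on an object; FORCE is the grip in N (left out, the last holds). Time passes only in rows, so rows that do not move let the fingers close. It gives the time, the measured TCP pose, the force, the opening and the grip force at its end, in the units of the state.
- observe(): the state, without advancing time (a new reading comes with each control period).
- snapshot(name): name is "scene" or "side" or "wrist"; returns the picture (480x640x3 uint8, red, green, blue); there is no depth.
- calibration(name): a dict with "fx", "fy", "cx", "cy" (pixels), "view" (4x4, takes a point from world to camera coordinates). Camera axes: x right, y down, z forward; pixel columns grow to the right and rows downward; lengths in m; the calibration is good to about 2 mm. A picture is of the moment at which its call begins: read the wrist's pose just before it. calibration takes no time and is no camera call; for the wrist camera it gives the pose at the moment of the call.
- job_done(): hands the job in; it is judged then, once.
Trained networks look in the newest picture that a camera, given by its name, has taken for a name from the list of things; names that differ only in an ending like _2 or _b are one class to them, and where a whole thing is asked for, a point or a joint stands for the part that bears it (a point fixed in the world has none). Each returns a list of dicts, best first, with "conf" (0 to 1); they miss things now and then, are a little off and sometimes report something else, mostly with a low value. They report only what shows in the picture. A call takes as long as a camera call. They do not tell look-alikes from the thing itself.
- recognise(camera, label): "centre" ([x, y, z] in m, in world coordinates, good to about 4 mm: the middle of the surface that is visible of it).
- masks_of(camera, label): "mask" (480x640 bool, what is visible of it).
The state is a dict: "t": time; "joint_pos": joint angles; "qd": joint speeds; "joint_efforts": joint torques, N m; "tool_pos": TCP position; "orientation": TCP orientation; "contact_force": force on the tool from outside, world axes, zero at the start; "wrist_torque": the same for the moment, N m; "opening": finger opening in m; "finger_force": force on a finger pad.
Only numpy, scipy, OpenCV 4.12 (cv2) and the standard library are available. Lean on these libraries where they do the work, as an engineer would, in place of code of your own. Each camera call takes 0.05 s, during which the arm holds its last target. There are 200 camera calls.

## Task

Change the photometer over to its other filter: push the filter cassette in until the catch lets it spring out, take it out of the bay, turn it end for end and push it back in, square-window end first, until the catch holds it. The detector must not see room light, so leave the shutter knob on its closed arc until the cassette is caught again; then turn its pointer to the ring that marks open. Do not knock the beaker, the dish or the bottle aside.

Things in the scene. Friction and masses are not known exactly. Their poses are not given: they have to be found in the camera images.
- photometer: bench photometer, a low white case 150 deep (x) x 150 wide (y) x 66.5 mm high, fixed to the bench. Origin on the bench below the slot mouth; x points into the slot (away from the robot, horizontal), z up. Its front face is the plane x = 0; a grey bezel stands 3 mm out round the slot. On its roof, to the right behind the slot, is the shutter knob
- slot_mouth (a point): centre of the slot mouth in the front face, 41.25 mm above the bench, axes as the photometer's. The slippery bay behind it is 49 mm wide and 26.5 mm high (floor 28 mm above the bench); the mouth flares 4.5 mm outward all round over its first 12 mm
- cassette_mid (a point): centre of the filter cassette, a hollow aluminium bar 120 long (x) x 46 wide (y) x 24 mm thick (z), 0.07 to 0.14 kg, alike at both ends but for a round window (26 mm) near its +x end and a square one (24 mm) near its -x end, on top and underneath, their centres 28 mm from the ends. Grip it near an end (ribbed sides), across the 46 mm
- round_end (a point): middle of the cassette's end face nearest the round window; x axis along the cassette, from the square to the round end. At the start this end is inside the bay, 106.5 mm behind the front face
- square_end (a point): middle of the cassette's end face nearest the square window; axes as round_end. At the start it stands 13.5 mm out of the front face, caught
- carriage (a joint): push-push carriage behind the cassette's inner end; m, growing inwards; 0 = caught (within 1 mm). Eject: push to the firm stop 9 mm past 0 (5 to 9 N on the way; under 8 mm does nothing) and draw back: it springs out at 0.1 m/s to -0.030, cassette standing 43.5 mm out. Catch: push from there to the firm stop 6.5 mm past 0 (3 to 12 N), draw back: it returns to 0 and stays. Not over 25 N
- shutter (a joint): shutter knob, rad, growing clockwise seen from above. At 0 its pointer (white line at one end of the bar) points along the photometer's +y. The closed mark, a thick black arc on the dial, runs from -0.36 to 0.36; the small black ring that marks open lies at 1.25. The knob turns past it to a stop at 1.8, stays where it is left, and needs about 0.06 N m
- shutter_knob (a point): centre of the knob's grip bar, 85 mm above the bench on the knob's vertical axis; the bar is 39 long x 15 wide x 20 mm high, black, pointer at the end towards this point's +y. Grip it across the 15 mm from above; below it is a 39 mm round skirt whose top is 75 mm above the bench
- beaker: glass beaker, 52 mm wide, 70 mm high, standing left of the photometer; origin under its middle; not to be disturbed
- brown_bottle: brown bottle with a black screw cap, 42 mm wide, 90 mm high, standing left of the photometer; origin under its middle; not to be disturbed
- dish: covered glass dish 62 mm across, 15 mm high, right of the photometer; origin under its middle; not to be disturbed
Mind the look-alikes: they are no part of the job. Of the things like the part that bears cassette_mid, leave any that is yellow; of the rest the larger one is meant.

How it is judged:
By the outcome, as a careful person would: the job done as asked, in the order asked, and still so for the second after the job is handed in, with the robot touching nothing.
It also fails if it takes over 72 s, if anything falls off the work surface, if the arm or the gripper's body presses on something with over 40 N, if the wrist force passes 120 N, or if a joint passes its speed limit or range.

## Working session

There is one attempt and no reset: what is moved stays moved. The work goes in short steps, Python scripts to look and compute and a shell command to move; the robot and the scene stay as the last step left them, time stands still between calls to the robot, and variables do not carry over. Pictures are saved under pics/ and viewed, at most 10 in all, crops included, and the job is handed in when it is done.

```bash
mkdir -p pics; cat > h.py <<'E'
import numpy as np, cv2
from plant import *
def snap(c,f=None):
    im=snapshot(c)
    if f: cv2.imwrite('pics/'+f,im[:,:,::-1])
    return im
def px(c,p):
    k=calibration(c);q=np.array(k['view'])@np.r_[p,1];return np.array([k['fx']*q[0]/q[2]+k['cx'],k['fy']*q[1]/q[2]+k['cy']])
def onz(c,uv,z):
    k=calibration(c);V=np.array(k['view']);R=V[:3,:3];o=-R.T@V[:3,3]
    d=R.T@np.array([(uv[0]-k['cx'])/k['fx'],(uv[1]-k['cy'])/k['fy'],1]);return o+d*(z-o[2])/d[2]
E
python3 - <<'E'
from h import *
print(observe()['tool_pos'],observe()['orientation'],pinch_z)
a=snap('scene','scene.png');
for l in ['photometer','cassette_mid','shutter_knob','beaker','brown_bottle','dish']:
    for r in recognise('scene',l)[:4]: print(l,np.round(r['centre'],3),round(r['conf'],2),px('scene',r['centre']).round())
b=snap('wrist','wrist.png')
for l in ['photometer','cassette_mid','shutter_knob']:
    for r in recognise('wrist',l)[:4]: print('w',l,np.round(r['centre'],3),round(r['conf'],2),px('wrist',r['centre']).round())
E
```

```text
[ 5.49276305e-01 -9.57288763e-07  2.30221145e-01] [-0.00078593  0.70708268  0.70712991 -0.00086618] 0.0187
photometer [ 0.656 -0.142  0.067] 0.56 [341. 218.]
cassette_mid [ 0.588 -0.123  0.049] 0.78 [313. 239.]
cassette_mid [ 0.426 -0.003  0.019] 0.56 [214. 268.]
shutter_knob [ 0.673 -0.166  0.084] 0.86 [356. 213.]
beaker [0.71  0.016 0.046] 0.79 [299. 181.]
brown_bottle [0.617 0.018 0.056] 0.55 [270. 199.]
dish [ 0.641 -0.26   0.016] 0.96 [383. 266.]
w photometer [ 0.654 -0.09   0.067] 0.71 [421. 308.]
w cassette_mid [0.429 0.01  0.013] 0.79 [212. 203.]
w cassette_mid [ 0.592 -0.109  0.048] 0.62 [359. 315.]
w shutter_knob [ 0.661 -0.165  0.074] 0.51 [423. 372.]
```

View pics/scene.png

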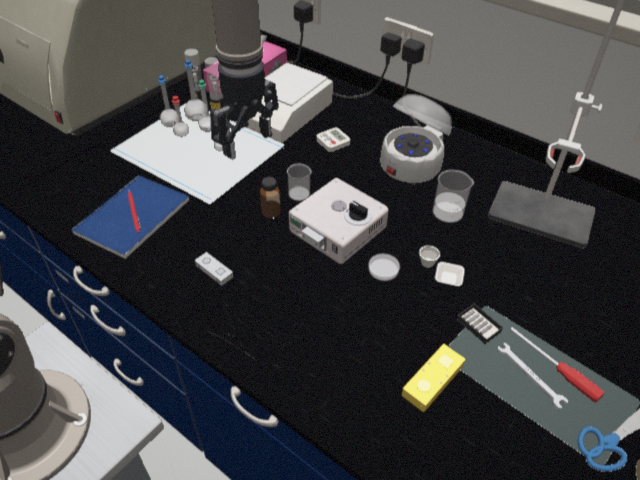

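View pics/wrist.png

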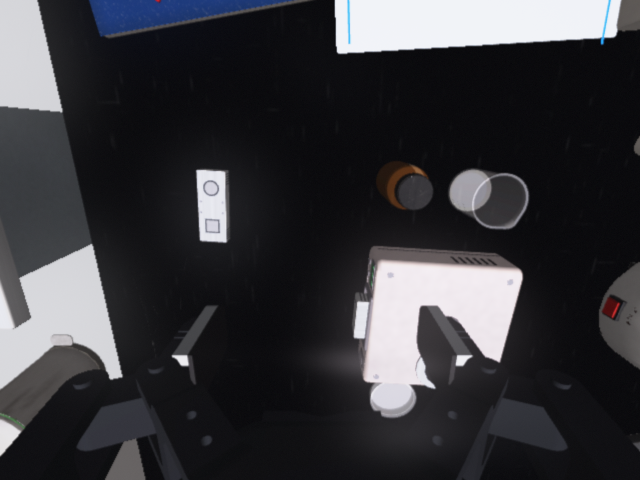

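In-slot silver cassette at scene (313,239); look-alikes are the small loose silver bar at (214,268) and the yellow bar at (435,377). By the description I choose the one in the slot. I'll move so that the wrist camera sees the photometer unobstructed.

```bash
python3 -m jog '[[[-50,20,-10,0,1],[-50,20,-10,0,1],[-50,10,0,0,1],[-20,0,0,0,1],[0,0,0,0,1],[0,0,0,0,1]]]'
python3 - <<'E'
from h import *
b=snap('wrist')
print(np.round(observe()['tool_pos'],4),px('wrist',[.6,-.12,.05]))
for l in ['photometer','cassette_mid','shutter_knob']:
    for r in recognise('wrist',l)[:4]: print('w',l,np.round(r['centre'],3),round(r['conf'],2),px('wrist',r['centre']).round())
u,v=px('wrist',[.64,-.125,.06]).astype(int); u0=min(max(u-130,0),380);v0=min(max(v-100,0),280)
print(u0,v0)
cv2.imwrite('pics/c1.png',cv2.resize(b[v0:v0+200,u0:u0+260,::-1],None,fx=3,fy=3,interpolation=cv2.INTER_CUBIC))
E
```

```text
t: 1.3
tool_pos: [0.6003, -0.1669, 0.2513]
orientation: [-0.001, 0.706, 0.708, 0.001]
contact_force: [-0.3, -0.4, 0.3]
opening: 0.0855
finger_force: 0.0
[ 0.6004 -0.1666  0.2514] [321.29878806 170.66669401]
w photometer [ 0.671 -0.118  0.065] 0.93 [394. 170.]
w cassette_mid [0.432 0.005 0.015] 0.98 [154.  39.]
w cassette_mid [ 0.594 -0.114  0.05 ] 0.63 [316. 163.]
w cassette_mid [ 0.492 -0.45   0.021] 0.62 [244. 406.]
w shutter_knob [ 0.674 -0.16   0.091] 0.96 [399. 217.]
231 75
```

View pics/c1.png

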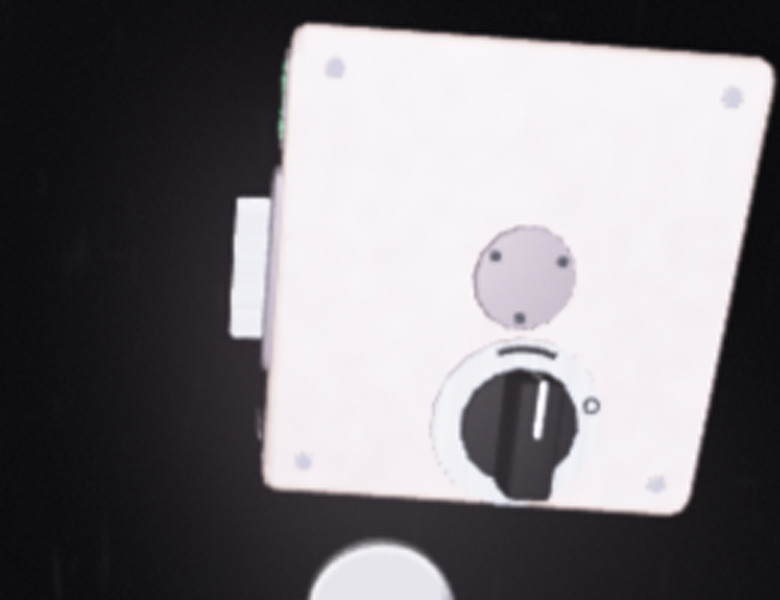

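The crop shows the silver cassette in the slot at crop (250,268), the knob pointing near +y (541,405), closed arc and the ring at (591,405). The roof corners are clear.

```bash
cat > m.py <<'E'
from h import *
P=lambda u,v,z:onz('wrist',(231+u/3,75+v/3),z)[:2]
c=np.array([P(*p,.0665) for p in [(291,24),(263,490),(690,516),(776,58)]])
print(c.round(4)); 
for i in range(4): print(np.linalg.norm(c[i]-c[i-1]).round(4))
m=np.array([[0,.075],[0,-.075],[.15,-.075],[.15,.075]])
# 2D rigid fit
a=c-c.mean(0);b=m-m.mean(0);th=np.arctan2((b[:,0]*a[:,1]-b[:,1]*a[:,0]).sum(),(a*b).sum())
R=np.array([[np.cos(th),-np.sin(th)],[np.sin(th),np.cos(th)]]);o=c.mean(0)-R@m.mean(0)
print('yaw',np.degrees(th),'origin',o, 'res',(c-(m@R.T+o)).round(4).tolist())
L=lambda p:(R.T@(np.array(p)-o)).round(4)
print('cassette end mid local',L(P(236,197,.0533)),L(P(230,337,.0533)))
print('arc',L(P(527,352,.068)),'ring',L(P(591,405,.068)),'white line',L(P(544,380,.095)),L(P(537,437,.095)),'bar end',L(P(525,500,.095)),'skirt',L(P(519,428,.075)))
print('world skirt',P(519,428,.075))
E
python3 m.py
```

```text
[[ 0.6058 -0.0424]
 [ 0.5975 -0.1886]
 [ 0.7462 -0.1975]
 [ 0.7527 -0.0512]]
0.1473
0.1464
0.149
0.1464
yaw -3.1646390881533373 origin [ 0.6006603  -0.11575883] res [[0.001, -0.0015], [0.001, 0.0021], [-0.0001, 0.0015], [-0.0018, -0.002]]
cassette end mid local [-0.0135  0.0229] [-0.0134 -0.0229]
arc [ 0.0849 -0.0199] ring [ 0.1087 -0.0363] white line [ 0.084  -0.0242] [ 0.0844 -0.042 ] bar end [ 0.0835 -0.0626] skirt [ 0.0838 -0.044 ]
world skirt [ 0.68194761 -0.16427494]
```

```bash
cat > w.py <<'E'
# local errors: tool pose in photometer frame
from h import *
from scipy.spatial.transform import Rotation as Ro
th=np.radians(-3.16);o=np.array([.6007,-.1158])
s=observe();R=np.array([[np.cos(th),-np.sin(th)],[np.sin(th),np.cos(th)]])
M=Ro.from_quat(s['orientation'],scalar_first=True).as_matrix()
print('t',round(s['t'],2),'local mm',(1e3*(R.T@(s['tool_pos'][:2]-o))).round(1),'z',round(1e3*s['tool_pos'][2],1),'toolx local deg',round(np.degrees(np.arctan2(M[1,0],M[0,0])-th),2),'tilt',M[:2,2].round(3),'F local',(R.T@np.array(s['contact_force'])[:2]).round(1),round(s['contact_force'][2],1),'open',round(s['opening'],4),'j',np.round(s['joint_pos'],2))
E
python3 -m jog '[[[54,-60,0,0,0],[0,0,20,-9.6,0],[0,0,20,-9.6,0],[0,0,20,-9.6,0],[0,0,20,-9.6,0],[0,0,20,-9.6,0],[0,0,10,-9.7,0],[0,0,0,-9.7,0],[0,0,0,-9.7,0],[0,0,0,-9.7,0],[0,0,0,0,0],[0,0,0,0,0]]]' 40; python3 w.py
```

```text
t: 3.0
tool_pos: [0.5536, -0.1278, 0.1415]
orientation: [0.0, 0.029, 1.0, -0.0]
contact_force: [0.1, 0.1, -0.9]
opening: 0.0003
finger_force: 0.0
t 3.0 local mm [-46.3 -14.5] z 141.5 toolx local deg 179.86 tilt [ 0. -0.] F local [0.1 0.1] -0.9 open 0.0003 j [ 0.35  0.42 -0.2   1.59  0.09  1.14  1.63]
```

```bash
python3 -m jog '[[[14,14.5,0,0,0],[0,0,50,0,0],[0,0,40,0,0],[0,0,16,0,0],[0,0,0,0,0],[0,0,0,0,0]]]' ; python3 w.py
```

```text
t: 3.75
tool_pos: [0.5422, -0.1131, 0.037]
orientation: [0.002, 0.028, 1.0, -0.0]
contact_force: [0.3, 0.4, 0.9]
opening: -0.0002
finger_force: 0.0
t 3.75 local mm [-58.6  -0.5] z 37.0 toolx local deg 179.94 tilt [ 0.004 -0.001] F local [0.3 0.4] 0.9 open -0.0002 j [ 0.32  0.51 -0.2   1.74  0.12  0.89  1.59]
```

```bash
python3 -m jog '[[[-20,0,0,0,0],[-10,0,0,0,0],[-3,0,0,0,0],[-2,0,0,0,0],[0,0,0,0,0]]]' ; python3 w.py
```

```text
t: 4.38
tool_pos: [0.575, -0.1149, 0.0353]
orientation: [-0.0, 0.028, 1.0, -0.0]
contact_force: [0.7, 0.3, 0.4]
opening: 0.0003
finger_force: 0.0
t 4.38 local mm [-25.7  -0.5] z 35.3 toolx local deg 179.96 tilt [-0. -0.] F local [0.6 0.3] 0.4 open 0.0003 j [ 0.3   0.57 -0.19  1.65  0.13  0.94  1.58]
```

```bash
python3 -m jog '[[[-2,0,0,0,0],[-2,0,0,0,0],[-2,0,0,0,0],[0,0,0,0,0]]]' ; python3 w.py;python3 -m jog '[[[-2,0,0,0,0],[0,0,0,0,0]]]' ; python3 w.py
```

```text
t: 4.88
tool_pos: [0.5772, -0.1151, 0.0349]
orientation: [-0.004, 0.028, 1.0, 0.0]
contact_force: [-8.0, 0.7, 6.2]
opening: 0.0001
finger_force: 4.1
t 4.88 local mm [-23.5  -0.6] z 34.9 toolx local deg 179.94 tilt [-0.009  0.   ] F local [-8.   0.3] 6.2 open 0.0001 j [ 0.3   0.58 -0.19  1.63  0.13  0.95  1.58]
t: 5.12
tool_pos: [0.579, -0.1153, 0.0349]
orientation: [-0.005, 0.028, 1.0, 0.0]
contact_force: [-8.2, 0.3, 7.8]
opening: 0.0
finger_force: 4.2
t 5.12 local mm [-21.7  -0.7] z 34.9 toolx local deg 179.94 tilt [-0.009  0.   ] F local [-8.2 -0.2] 7.8 open 0.0 j [ 0.3   0.58 -0.19  1.63  0.13  0.95  1.58]
```

```bash
for i in 1 2 3; do python3 -m jog '[[[-2,0,0,0,0],[0,0,0,0,0]]]' >/dev/null; python3 w.py; done
```

```text
t 5.38 local mm [-19.7  -0.7] z 34.9 toolx local deg 179.94 tilt [-0.009  0.   ] F local [-8.1 -0.2] 7.4 open 0.0002 j [ 0.3   0.59 -0.19  1.62  0.13  0.96  1.58]
t 5.62 local mm [-18.2  -0.7] z 34.9 toolx local deg 179.94 tilt [-0.01  0.  ] F local [-9.5 -1. ] 7.6 open -0.0 j [ 0.3   0.59 -0.19  1.61  0.13  0.96  1.58]
t 5.88 local mm [-16.3  -0.7] z 35.0 toolx local deg 179.94 tilt [-0.011  0.   ] F local [-10.2  -0.2] 8.5 open 0.0002 j [ 0.3   0.59 -0.19  1.61  0.13  0.96  1.58]
```

```bash
for i in 1 2; do python3 -m jog '[[[-1.5,0,0,0,0],[0,0,0,0,0]]]' >/dev/null; python3 w.py; done
```

```text
t 6.12 local mm [-15.6  -0.7] z 34.9 toolx local deg 179.93 tilt [-0.012  0.   ] F local [-10.6   0.8] 9.3 open 0.0003 j [ 0.3   0.59 -0.19  1.6   0.13  0.97  1.58]
t 6.38 local mm [-15.6  -0.7] z 34.9 toolx local deg 179.93 tilt [-0.015  0.001] F local [-14.9   0. ] 11.7 open 0.0003 j [ 0.3   0.6  -0.19  1.6   0.13  0.97  1.58]
```

```bash
python3 -m jog '[[[8,0,0,0,0],[10,0,0,0,0],[15,0,0,0,0],[20,0,-30,0,0],[10,0,-40,0,1],[0,0,-20,0,1],[0,0,0,0,1],[0,0,0,0,1]]]'; python3 w.py
python3 - <<'E'
from h import *
b=snap('wrist')
for r in recognise('wrist','cassette_mid')[:4]: print(np.round(r['centre'],3),round(r['conf'],2),px('wrist',r['centre']).round())
cv2.imwrite('pics/c2.png',b[:,:,::-1])
E
```

```text
t: 7.38
tool_pos: [0.529, -0.1121, 0.1244]
orientation: [-0.0, 0.028, 1.0, 0.0]
contact_force: [-0.5, -0.3, -0.4]
opening: 0.0724
finger_force: 0.0
t 7.38 local mm [-71.8  -0.3] z 124.4 toolx local deg 179.97 tilt [-0.001  0.   ] F local [-0.5 -0.4] -0.4 open 0.0724 j [ 0.34  0.39 -0.21  1.69  0.09  1.08  1.61]
[0.427 0.004 0.015] 0.92 [480.  93.]
[ 0.574 -0.114  0.049] 0.83 [322. 313.]
[ 0.621 -0.263  0.016] 0.19 [157. 349.]
```

View pics/c2.png

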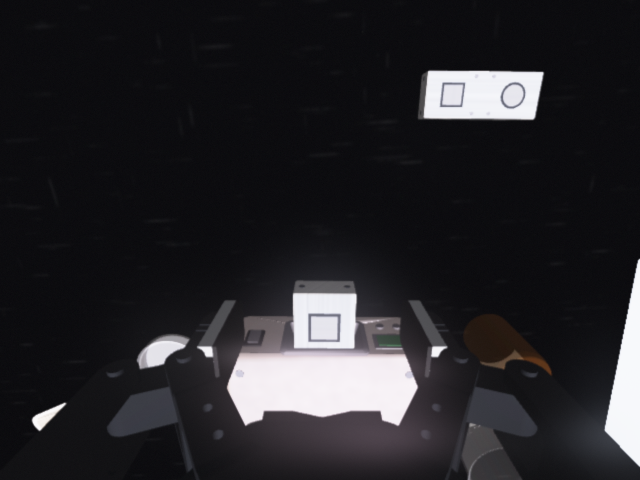

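Ejected (end at (322,290), square window visible). Grip it.

```bash
python3 -m jog '[[[-44,0.5,0,0,1],[0,0,50,0,1],[0,0,40,0,1],[0,0,14,0,1],[0,0,0,0,1]]]' >/dev/null; python3 w.py; python3 -m jog '[[[0,0,0,0,0],[0,0,0,0,0],[0,0,0,0,0],[0,0,0,0,0],[0,0,0,0,0],[0,0,0,0,0]]]' 50; python3 w.py
```

```text
t 8.1 local mm [-28.2   0.2] z 20.2 toolx local deg 179.97 tilt [-0.002  0.001] F local [-0.6  0.1] 1.5 open 0.0855 j [ 0.3   0.59 -0.19  1.66  0.13  0.91  1.57]
t: 8.85
tool_pos: [0.5747, -0.1144, 0.0231]
orientation: [0.002, 0.028, 1.0, -0.0]
contact_force: [-1.1, -0.4, 6.8]
opening: 0.0452
finger_force: 54.6
t 8.85 local mm [-26.1  -0. ] z 23.1 toolx local deg 179.96 tilt [ 0.003 -0.001] F local [-1.1 -0.5] 6.8 open 0.0452 j [ 0.3   0.58 -0.19  1.66  0.13  0.91  1.57]
```

```bash
python3 -m jog '[[[5,0,0,0,0],[15,0,0,0,0],[0,0,0,0,0]]]'; python3 w.py
```

```text
t: 9.22
tool_pos: [0.5537, -0.1132, 0.0228]
orientation: [0.001, 0.028, 1.0, -0.0]
contact_force: [-1.3, 0.6, 7.2]
opening: 0.0449
finger_force: 55.0
t 9.22 local mm [-47.1  -0. ] z 22.8 toolx local deg 179.96 tilt [ 0.002 -0.001] F local [-1.3  0.5] 7.2 open 0.0449 j [ 0.31  0.55 -0.2   1.72  0.13  0.88  1.58]
```

```bash
python3 -m jog '[[[20,0,0,0,0],[20,0,0,0,0],[20,0,0,0,0],[20,0,0,0,0],[10,0,-20,0,0],[0,0,-40,0,0],[0,0,0,0,0]]]'; python3 w.py
```

```text
t: 10.1
tool_pos: [0.4652, -0.1085, 0.0836]
orientation: [0.003, 0.028, 1.0, -0.001]
contact_force: [1.4, -0.8, -1.4]
opening: 0.0451
finger_force: 53.9
t 10.1 local mm [-135.7   -0.2] z 83.6 toolx local deg 179.95 tilt [ 0.005 -0.001] F local [ 1.4 -0.7] -1.4 open 0.0451 j [ 0.38  0.32 -0.22  1.91  0.09  0.92  1.63]
```

```bash
python3 -m jog '[[[0,0,0,10.5,0],[0,0,0,10.6,0],[0,0,0,10.6,0],[0,0,0,10.6,0],[0,0,0,10.6,0],[0,0,0,10.6,0],[0,0,0,10.6,0],[0,0,0,10.6,0],[0,0,0,10.6,0],[0,0,0,10.6,0],[0,0,0,10.6,0],[0,0,0,0,0]]]'>/dev/null; python3 w.py; python3 -m jog '[[[0,0,0,10.6,0],[0,0,0,10.6,0],[0,0,0,10.6,0],[0,0,0,10.6,0],[0,0,0,10.6,0],[0,0,0,10.6,0],[0,0,0,0,0],[0,0,0,0,0]]]'>/dev/null; python3 w.py
```

```text
t 11.6 local mm [-138.8    0.3] z 79.9 toolx local deg 63.59 tilt [-0.003  0.   ] F local [-0.7 -0.1] -1.4 open 0.0452 j [ 0.07  0.31  0.15  1.92 -0.06  0.92 -0.27]
t 12.6 local mm [-137.7    0.2] z 80.9 toolx local deg 0.1 tilt [-0.001  0.   ] F local [ 0.2 -0. ] -1.0 open 0.0453 j [-0.1   0.32  0.36  1.93 -0.14  0.92 -1.3 ]
```

```bash
python3 -m jog '[[[40,0,0,0,0],[18,0,0,0,0],[0,0,40,0,0],[0,0,25,0,0],[0,0,8,0,0],[0,0,0,0,0],[0,0,0,0,0]]]'>/dev/null; python3 w.py;  for i in 1 2 3; do python3 -m jog '[[[0,0,2,0,0],[0,0,0,0,0]]]' >/dev/null; python3 w.py; done
```

```text
t 13.47 local mm [-78.2  -0.3] z 9.5 toolx local deg -0.11 tilt [ 0.003 -0.   ] F local [ 0.5 -0.6] -1.1 open 0.0454 j [-0.06  0.52  0.32  1.83 -0.22  0.82 -1.26]
t 13.72 local mm [-79.1  -0. ] z 6.8 toolx local deg -0.12 tilt [ 0.001 -0.   ] F local [0.1 0.8] -1.0 open 0.0453 j [-0.06  0.53  0.32  1.84 -0.22  0.81 -1.26]
t 13.97 local mm [-79.5   0. ] z 4.2 toolx local deg -0.13 tilt [-0.  0.] F local [0.5 0. ] -0.7 open 0.0452 j [-0.06  0.53  0.32  1.84 -0.22  0.81 -1.26]
t 14.22 local mm [-79.6   0. ] z 2.1 toolx local deg -0.13 tilt [-0.001  0.   ] F local [-0.5  0.7] -1.3 open 0.0452 j [-0.06  0.53  0.32  1.84 -0.22  0.8  -1.26]
```

```bash
 for i in 1 2; do python3 -m jog '[[[0,0,1.5,0,0],[0,0,0,0,0]]]' >/dev/null; python3 w.py; done
```

```text
t 14.47 local mm [-79.5  -0. ] z 0.6 toolx local deg -0.14 tilt [-0.  0.] F local [0.4 0.2] -1.8 open 0.0453 j [-0.06  0.54  0.32  1.84 -0.23  0.8  -1.26]
t 14.72 local mm [-79.5  -0. ] z -0.8 toolx local deg -0.14 tilt [-0.  0.] F local [ 0.3 -0.3] -2.3 open 0.0452 j [-0.06  0.54  0.32  1.84 -0.23  0.8  -1.25]
```

```bash
 for i in 1 2 3; do python3 -m jog '[[[0,0,1.2,0,0],[0,0,0,0,0]]]' >/dev/null; python3 w.py; done
```

```text
t 14.97 local mm [-79.3  -0. ] z -1.9 toolx local deg -0.13 tilt [ 0. -0.] F local [-0.4 -0.1] -1.8 open 0.0454 j [-0.06  0.54  0.32  1.84 -0.23  0.8  -1.25]
t 15.22 local mm [-79.3  -0. ] z -2.0 toolx local deg -0.14 tilt [0. 0.] F local [-3.1  1.3] 7.3 open 0.0456 j [-0.06  0.54  0.32  1.84 -0.23  0.79 -1.25]
t 15.47 local mm [-79.3  -0. ] z -2.1 toolx local deg -0.13 tilt [0.    0.001] F local [-4.4  1.4] 14.7 open 0.0451 j [-0.06  0.54  0.32  1.84 -0.23  0.79 -1.25]
```

```bash
python3 -m jog '[[[0,0,-1.5,0,0.56],[0,0,0,0,0.58],[0,0,0,0,0.65],[0,0,0,0,0.8],[0,0,0,0,0.9],[0,0,-30,0,0.9],[0,0,-60,0,0.9],[0,0,-30,0,0.9],[-50,0,0,0,1],[-38,0,0,0,1],[0,0,0,0,1],[0,0,0,0,1]]]'; python3 w.py
python3 - <<'E'
from h import *
b=snap('wrist')
for r in recognise('wrist','cassette_mid')[:4]: print(np.round(r['centre'],3),round(r['conf'],2),px('wrist',r['centre']).round())
cv2.imwrite('pics/c3.png',b[:,:,::-1])
E
```

```text
t: 16.98
tool_pos: [0.4345, -0.1064, 0.1176]
orientation: [0.0, 1.0, -0.029, 0.001]
contact_force: [-0.2, -0.0, -0.0]
opening: 0.0853
finger_force: 0.0
t 16.98 local mm [-166.5    0.2] z 117.6 toolx local deg -0.13 tilt [ 0.002 -0.   ] F local [-0.2 -0. ] -0.0 open 0.0853 j [-0.13  0.21  0.38  1.96 -0.1   0.99 -1.33]
[ 0.492 -0.111  0.024] 0.97 [324. 170.]
[0.429 0.004 0.017] 0.76 [182. 259.]
```

View pics/c3.png

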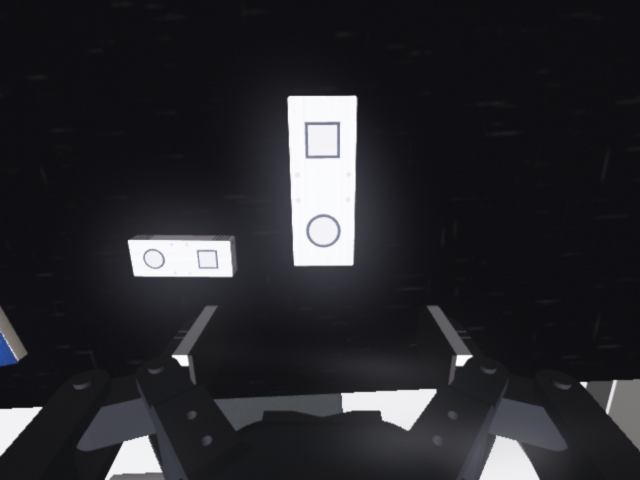

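```bash
cat > g.py <<'E'
from h import *
import sys
th=np.radians(-3.16);o=np.array([.6007,-.1158]);R=np.array([[np.cos(th),-np.sin(th)],[np.sin(th),np.cos(th)]])
def L(u,v,z): return (1e3*R.T@(onz('wrist',(u,v),z)[:2]-o)).round(1)
E
python3 - <<'E'
from g import *
for p in [(294,266),(354,265),(288,97),(357,97),(323,231),(322,140)]: print(p,L(*p,.024))
E
```

```text
(294, 266) [-181.1   21.6]
(354, 265) [-180.3  -24.4]
(288, 97) [-61.9  22.3]
(357, 97) [-62. -23.]
(323, 231) [-153.2   -0.6]
(322, 140) [-88.9   0.1]
```

```bash
python3 -m jog '[[[0,-0.7,50,0,1],[0,0,40,0,1],[0,0,22,0,1],[0,0,4,0,0.7],[0,0,0,0,0.6],[0,0,0,0,0.6]]]' >/dev/null; python3 w.py
```

```text
t 17.82 local mm [-165.9    0.7] z 2.2 toolx local deg -0.13 tilt [ 0.003 -0.   ] F local [-0.3  0.6] -0.5 open 0.0517 j [-0.08  0.4   0.34  2.07 -0.2   0.7  -1.23]
```

```bash
python3 -m jog '[[[0,1.4,0,0,0.6],[0,0,0,0,0],[0,0,0,0,0],[0,0,0,0,0],[0,0,0,0,0],[0,0,0,0,0]]]' 50 ; python3 w.py
```

```text
t: 18.58
tool_pos: [0.4346, -0.1075, 0.0023]
orientation: [0.0, 1.0, -0.029, 0.001]
contact_force: [-1.0, -0.7, 6.2]
opening: 0.0445
finger_force: 52.4
t 18.57 local mm [-166.3   -0.8] z 2.3 toolx local deg -0.14 tilt [ 0.002 -0.   ] F local [-1.  -0.8] 6.2 open 0.0445 j [-0.08  0.4   0.34  2.07 -0.2   0.7  -1.23]
```

```bash
python3 -m jog '[[[0,-0.8,-20,0,0],[0,0,-9,0,0],[20,0,0,0,0],[20,0,0,0,0],[0,0,0,0,0],[0,0,0,0,0]]]' >/dev/null ; python3 w.py
python3 - <<'E'
from g import *
b=snap('wrist')
cv2.imwrite('pics/c4.png',cv2.resize(b[60:340,160:480,::-1],None,fx=2,fy=2))
s=snap('side');u,v=px('side',[.56,-.115,.04]).astype(int);print(u,v)
u0=min(max(u-80,0),480);v0=min(max(v-60,0),360)
cv2.imwrite('pics/s4.png',cv2.resize(s[v0:v0+120,u0:u0+160,::-1],None,fx=4,fy=4,interpolation=cv2.INTER_CUBIC))
E
```

```text
t 19.32 local mm [-128.9    0.2] z 29.7 toolx local deg -0.14 tilt [-0.002  0.   ] F local [-0.9 -0.8] -0.1 open 0.0451 j [-0.09  0.41  0.35  1.95 -0.19  0.81 -1.26]
343 256
```

View pics/c4.png

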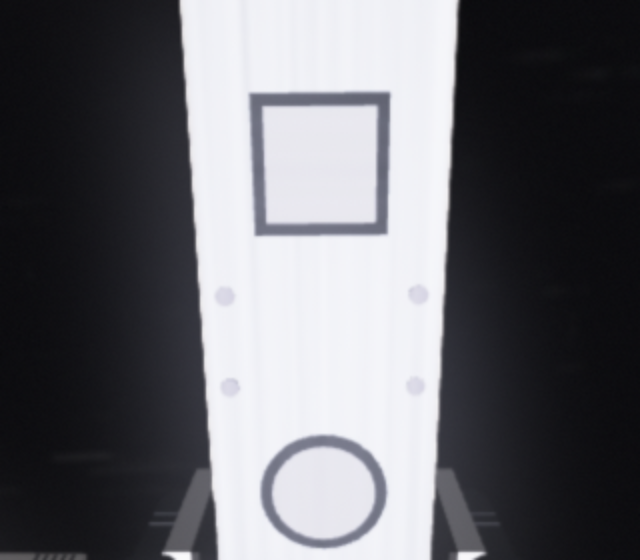

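View pics/s4.png

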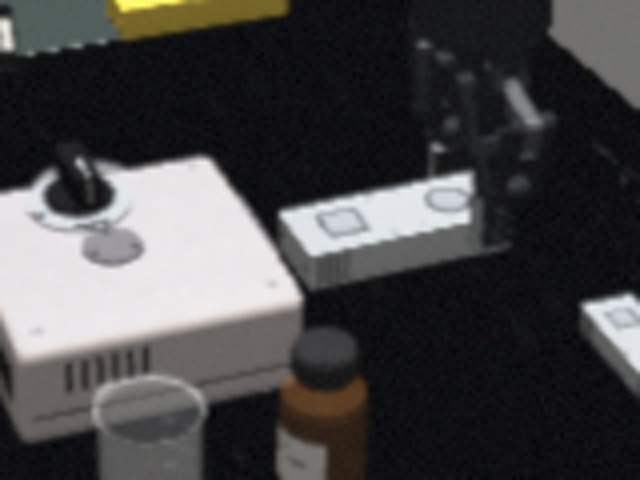

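Cassette is held level by its round end, square end toward the slot (side crop: its nose at (300,250), bay just left). Insert.

```bash
python3 -m jog '[[[5,0,-1.4,0,0],[10,0,0,0,0],[10,0,0,0,0],[0,0,0,0,0]]]' >/dev/null ; python3 w.py; python3 -m jog '[[[5,0,0,0,0],[5,0,0,0,0],[5,0,0,0,0],[0,0,0,0,0]]]' >/dev/null ; python3 w.py
```

```text
t 19.93 local mm [-100.9    0.2] z 31.7 toolx local deg -0.1 tilt [ 0.001 -0.   ] F local [ 0.6 -0. ] -1.3 open 0.0452 j [-0.09  0.46  0.35  1.88 -0.2   0.84 -1.26]
t 20.43 local mm [-86.8   0.1] z 31.6 toolx local deg -0.13 tilt [ 0. -0.] F local [ 0.  -1.5] -1.2 open 0.0449 j [-0.08  0.48  0.34  1.84 -0.21  0.86 -1.27]
```

```bash
python3 -m jog '[[[8,0,0,0,0],[8,0,0,0,0],[8,0,0,0,0],[0,0,0,0,0]]]' >/dev/null ; python3 w.py; python3 -m jog '[[[10,0,0,0,0],[10,0,0,0,0],[8,0,0,0,0],[0,0,0,0,0]]]' >/dev/null ; python3 w.py
```

```text
t 20.93 local mm [-62.4   0.1] z 31.7 toolx local deg -0.11 tilt [ 0.001 -0.   ] F local [-0.9  0.8] -0.3 open 0.0451 j [-0.08  0.52  0.34  1.77 -0.22  0.89 -1.27]
t 21.43 local mm [-34.5   0. ] z 31.6 toolx local deg -0.11 tilt [ 0.001 -0.   ] F local [-0.6 -0.4] -0.7 open 0.0448 j [-0.07  0.57  0.34  1.69 -0.22  0.92 -1.28]
```

```bash
python3 -m jog '[[[0,0,0,0,0.6],[0,0,0,0,0.7],[0,0,0,0,0.9],[-25,0,0,0,1],[-25,0,0,0,1],[-5,0,-3,0,0],[0,0,0,0,0],[0,0,0,0,0],[0,0,0,0,0],[0,0,0,0,0],[15,0,0,0,0],[0,0,0,0,0]]]' >/dev/null ; python3 w.py
```

```text
t 22.93 local mm [-74.3   0.2] z 34.7 toolx local deg -0.1 tilt [ 0.001 -0.   ] F local [0.4 0.6] 0.9 open 0.0001 j [-0.08  0.49  0.34  1.8  -0.21  0.88 -1.27]
```

```bash
python3 -m jog '[[[10,0,0,0,0],[8,0,0,0,0],[6,0,0,0,0],[6,0,0,0,0],[6,0,0,0,0],[0,0,0,0,0]]]' >/dev/null ; python3 w.py; python3 -m jog '[[[4,0,0,0,0],[4,0,0,0,0],[4,0,0,0,0],[0,0,0,0,0]]]' >/dev/null ; python3 w.py
```

```text
t 23.68 local mm [-42.6   0.2] z 34.0 toolx local deg -0.15 tilt [-0.007  0.002] F local [-6.9  0.6] 4.9 open 0.0002 j [-0.07  0.55  0.34  1.71 -0.22  0.93 -1.28]
t 24.18 local mm [-30.8   0.2] z 34.2 toolx local deg -0.16 tilt [-0.008  0.002] F local [-6.9  0.4] 6.0 open 0.0002 j [-0.07  0.57  0.34  1.67 -0.22  0.94 -1.28]
```

```bash
python3 -m jog '[[[3,0,0,0,0],[3,0,0,0,0],[0,0,0,0,0]]]' >/dev/null ; python3 w.py; python3 -m jog '[[[3,0,0,0,0],[0,0,0,0,0]]]' >/dev/null ; python3 w.py;  python3 -m jog '[[[2,0,0,0,0],[0,0,0,0,0]]]' >/dev/null ; python3 w.py; python3 -m jog '[[[1.5,0,0,0,0],[0,0,0,0,0]]]' >/dev/null ; python3 w.py
```

```text
t 24.55 local mm [-25.    0.2] z 34.3 toolx local deg -0.15 tilt [-0.008  0.002] F local [-7.4  0.6] 6.8 open -0.0002 j [-0.07  0.58  0.34  1.65 -0.23  0.95 -1.28]
t 24.8 local mm [-22.    0.2] z 34.2 toolx local deg -0.15 tilt [-0.008  0.002] F local [-7.8  1.5] 6.0 open 0.0002 j [-0.07  0.59  0.34  1.64 -0.23  0.95 -1.28]
t 25.05 local mm [-20.4   0.1] z 34.2 toolx local deg -0.16 tilt [-0.009  0.002] F local [-8.6 -0.2] 6.4 open -0.0 j [-0.07  0.59  0.34  1.64 -0.23  0.96 -1.28]
t 25.3 local mm [-19.    0.1] z 34.2 toolx local deg -0.16 tilt [-0.009  0.002] F local [-8.7  0.9] 8.1 open 0.0003 j [-0.07  0.59  0.34  1.63 -0.23  0.96 -1.28]
```

```bash
python3 -m jog '[[[1,0,0,0,0],[0,0,0,0,0]]]' >/dev/null ; python3 w.py; python3 -m jog '[[[1,0,0,0,0],[0,0,0,0,0]]]' >/dev/null ; python3 w.py;  python3 -m jog '[[[1,0,0,0,0],[0,0,0,0,0]]]' >/dev/null ; python3 w.py
```

```text
t 25.55 local mm [-18.8   0.1] z 34.2 toolx local deg -0.17 tilt [-0.011  0.002] F local [-9.9  0.6] 8.8 open 0.0002 j [-0.07  0.6   0.34  1.63 -0.23  0.96 -1.28]
t 25.8 local mm [-18.8   0.1] z 34.2 toolx local deg -0.17 tilt [-0.013  0.003] F local [-11.    0.4] 10.1 open -0.0 j [-0.07  0.6   0.34  1.63 -0.23  0.97 -1.28]
t 26.05 local mm [-18.7   0.1] z 34.2 toolx local deg -0.18 tilt [-0.014  0.003] F local [-13.4   1.9] 12.0 open 0.0001 j [-0.07  0.6   0.34  1.63 -0.23  0.97 -1.28]
```

```bash
python3 -m jog '[[[-8,0,0,0,0],[-12,0,0,0,0],[-30,0,-30,0,0.3],[-20,0,-50,0,0.3],[0,0,-50,0,0.3],[0,0,-20,0,0.3],[0,0,0,0,0.3],[0,0,0,0,0.3]]]' >/dev/null ; python3 w.py
python3 - <<'E'
from g import *
b=snap('wrist')
cv2.imwrite('pics/c5.png',b[:,:,::-1])
E
```

```text
t 27.05 local mm [-82.6   0.3] z 183.3 toolx local deg -0.13 tilt [-0.002  0.   ] F local [ 0.6 -0. ] -0.2 open 0.0257 j [-0.13  0.31  0.39  1.65 -0.13  1.2  -1.33]
```

View pics/c5.png

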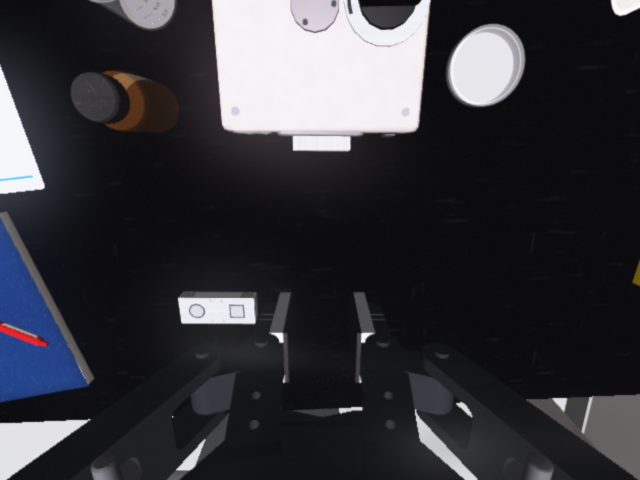

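```bash
python3 - <<'E'
from g import *
print(L(293,151,.0533),L(350,151,.0533))
E
python3 -m jog '[[[0,0,0,-10.6,0.6],[0,0,0,-10.6,0.6],[0,0,0,-10.6,0.6],[0,0,0,-10.6,0.6],[0,0,0,-10.6,0.6],[0,0,0,-10.6,0.6],[0,0,0,-10.6,0.6],[0,0,0,-10.6,0.6],[0,0,0,-5,0.6],[0,0,0,0,0.6],[0,0,0,0,0.6]]]' >/dev/null; python3 w.py
```

```text
[-14.9  23.3] [-14.9 -21.9]
t 28.48 local mm [-82.3   0.1] z 183.6 toolx local deg 89.59 tilt [-0.002  0.   ] F local [ 0.5 -0.5] 0.2 open 0.0515 j [ 0.07  0.3   0.13  1.65 -0.04  1.2   0.15]
```

Cassette end stands ~14 mm out: caught. Now the knob.

```bash
python3 -m jog '[[[-15,55,0,0,0.5],[-15,55,0,0,0.5],[-14,56,0,0.4,0.5],[0,0,0,0,0.5],[0,0,0,0,0.5]]]' >/dev/null; python3 w.py
python3 - <<'E'
from g import *
b=snap('wrist')
for r in recognise('wrist','shutter_knob')[:2]: print((1e3*R.T@(np.array(r['centre'])[:2]-o)).round(1),r['centre'][2],round(r['conf'],2))
E
```

```text
t 29.1 local mm [ 83.2 -44.7] z 183.4 toolx local deg 89.24 tilt [-0.002  0.   ] F local [-0.2 -0.3] 0.4 open 0.0427 j [ 0.13  0.66  0.15  1.1  -0.09  1.39  0.2 ]
[ 78.5 -40.4] 0.0905 0.97
```

```bash
python3 -m jog '[[[0.5,0.5,40,-0.8,0.5],[0,0,40,0,0.5],[0,0,14,0,0.5],[0,0,9,0,0.5],[0,0,0,0,0.5],[0,0,0,0,0.5]]]' >/dev/null; python3 w.py
```

```text
t 29.95 local mm [ 85.5 -44.7] z 83.5 toolx local deg 90.06 tilt [ 0.003 -0.001] F local [ 0.7 -0.7] 0.0 open 0.0427 j [ 0.14  0.73  0.14  1.23 -0.1   1.19  0.22]
```

```bash
python3 -m jog '[[[0,-1,2.5,0,0.5],[0,0,0,0,0.3],[0,0,0,0,0.2],[0,0,0,0,0],[0,0,0,0,0],[0,0,0,0,0],[0,0,0,0,0]]]' 30 >/dev/null; python3 w.py
```

```text
t 30.82 local mm [ 83.6 -44.4] z 79.3 toolx local deg 90.07 tilt [ 0. -0.] F local [0.5 0.7] 1.1 open 0.0144 j [ 0.14  0.73  0.14  1.24 -0.1   1.18  0.22]
```

```bash
python3 -m jog '[[[0,0,0,5,0],[0,0,0,9,0],[0,0,0,9,0],[0,0,0,9,0],[0,0,0,9,0],[0,0,0,9,0],[0,0,0,9,0],[0,0,0,9,0],[0,0,0,3.7,0],[0,0,0,0,0],[0,0,0,0,0]]]' 45 >/dev/null; python3 w.py
```

```text
t 32.2 local mm [ 82.  -43.3] z 79.3 toolx local deg 18.44 tilt [-0.003  0.002] F local [-4.8  2.4] 5.2 open 0.0136 j [-0.02  0.75  0.42  1.25 -0.3   1.2  -0.9 ]
```

```bash
python3 -m jog '[[[0,0,0,0,0.25],[0,0,0,0,0.35],[0,0,0,0,0.5],[0,0,-20,0,0.5],[0,0,-50,0,0.5],[-40,0,-40,0,0.5],[-40,0,0,0,0.5],[0,0,0,0,0.5],[0,0,0,0,0.5]]]' >/dev/null; python3 w.py
python3 - <<'E'
from g import *
b=snap('wrist')
u,v=px('wrist',[.682,-.164,.085]).astype(int);u0=min(max(u-70,0),500);v0=min(max(v-60,0),360);print(u0,v0)
s=snap('scene')
cv2.imwrite('pics/c6.png',np.vstack([cv2.resize(b[v0:v0+120,u0:u0+140,::-1],(420,360),interpolation=cv2.INTER_CUBIC),cv2.resize(s[150:290,250:425,::-1],(420,240))]))
E
```

```text
t 33.33 local mm [  8.4 -69.2] z 190.4 toolx local deg 18.39 tilt [0.003 0.   ] F local [-0.3  0.9] -0.1 open 0.0427 j [-0.02  0.53  0.46  1.35 -0.24  1.32 -0.86]
251 77
```

View pics/c6.png

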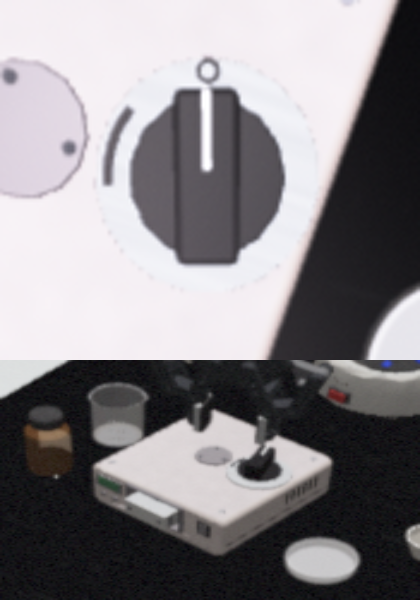

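The pointer (207,90) lines up with the open ring (207,70), the cassette is caught and stands a little out of the slot, and the glassware is undisturbed.

```bash
python3 -c "
from plant import job_done; print(job_done())"
```

```text
the job is handed in; nothing more can be done
None
```

The job is handed in at about 33 s of the 72 s allowed: the cassette was turned end for end and caught square-window end first, the shutter pointer is on the open ring, and the beaker, dish and bottle were left alone.

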